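# Seat the desk drawer's bottom panel

### The job

The desk's drawer lies upside down with its plywood bottom panel only part-way in. Pick up the wooden mallet and use it to nudge the panel home by its back edge, gently and a little at a time, until you feel it come up against the packing strip hidden under the front rail; stop there without shoving the strip, which is only lightly pinned. Then lay the mallet back down on the cork mat, and leave the other things on the desk where they are.

Things in the scene. Friction and masses are not known exactly. Their poses are not given: they have to be found in the camera images.
- drawer: Small oak desk drawer, upside down on a black non-slip mat (290 x 290 x 3 mm), fast to the desk. Origin: on the desk top under its middle; +x is the way the panel slides home, towards the dark front with the brass knob; z up. 240 mm long in x (open back end at x = -120 mm), 240 mm wide in y, 78 mm high. Grooves in the 12 mm side boards, closed above and below, guide the panel.
- front_rail (a point): Middle of the upper edge of the wide rail inside the drawer front, on the side the panel comes from. The rail is 60 mm wide (drawer x = +40 to +100 mm), top 78 mm, underside 68 mm above the desk. The panel's leading edge runs in under it until it meets a packing strip that cannot be seen, 26 to 52 mm in under the rail. The strip is pinned and gives way if it is pushed with more than about 9 N.
- panel: Loose plywood drawer bottom, 222 mm in x, 227 mm in y, 8 mm thick, level in the side grooves with 1.5 mm play above and on each side. Origin: centre of its underside, 58 mm above the desk; +x is the way it slides home, rubbing with 1 to 3 N. It starts 18 to 62 mm short of home. It is cut over-long: when home, its back edge still stands 10 to 36 mm out beyond the drawer's back end.
- panel_edge (a point): Middle of the panel's back edge (half way up its 8 mm thickness, 62 mm above the desk), where the mallet should push, along the panel's +x.
- mallet: Joiner's mallet of beech, 0.3 kg, lying on the cork mat. Origin: centre of the underside of the head as it lies. Head 60 mm in x, 90 mm in y, 50 mm high in z; its two flat striking faces look to +y and -y, 45 mm from the handle's axis. Handle: a bar 24 mm wide in y and 20 mm high in z along -x from the head, from x = -30 to x = -180, its axis 25 mm above the underside.
- mallet_grip (a point): A good place to hold the mallet: on the handle's axis, 65 mm from the middle of the head, 25 mm above the mallet's underside; close the fingers along the mallet's y.
- mat: Cork mat fixed on the desk, 320 mm in x, 240 mm in y, 4 mm thick. Origin: centre of its underside, on the desk top.
- screwdriver: Screwdriver with a red handle, 200 mm long, lying on the cork mat on the side of its +y. Bystander.
- glue: White glue bottle, 58 mm across, 165 mm tall, standing. Bystander.
- tape: Yellow tape measure, 68 x 34 x 62 mm. Bystander.
- square: Try square with a dark wooden stock 110 mm long and a steel blade 150 mm long, lying flat. Bystander.
- candle: White ceramic candle, 72 mm across, 50 mm tall. Bystander.
Not all that is in view belongs to the job. Of the things shaped like the mallet, the beech one is meant.

How it is judged:
By the outcome, as a careful person would: the job done as asked, in the order asked, and still so for the second after the job is handed in, with the robot touching nothing.
It also fails if it takes over 67 s, if anything falls off the work surface, if the arm or the gripper's body presses on something with over 40 N, if the wrist force passes 120 N, or if a joint passes its speed limit or range.

### The arm

A 6-joint arm with a two-finger parallel gripper is mounted at the origin on the work surface. World frame = base frame: x ahead of the robot, y to its left, z up, the work surface at z = 0. Lengths are in m, angles in rad, forces in N, time in s.
With the tool pointing down it reaches from about 0.375 to 0.975 m from the base axis. Payload 3.8 kg.
Tool frame: the origin (TCP) lies on the centre line of the jaws, within the pads' length; the fingertips stand 11 mm ahead of it and the grasp point (between the pads) lies 8 mm behind it; z points along the fingers, y is the line along which they close (so a half turn about z gives the same grasp; the last joint's range is limited). The gripper opens to 85 mm and grips with 20 to 120 N. Pads are 22 mm wide; open, the fingers measure 114 mm over their backs; the gripper's body (76 mm by 85 mm) begins 54 mm behind the grasp point. The pads swing forward as they close: fully open they stand 13 mm farther back than shut.
Start: joints at [1.102, 0.264, 1.604, -0, 1.274, -0.037], TCP at [0.282, 0.613, 0.242] pointing down, gripper open.
Joint ranges: [-2.63, 2.63], [-0.94, 2.18], [0.31, 2.57], [-1.31, 4.45], [0, 2.66], [-2.55, 2.55]. Speed limits (rad/s): [2.57, 2.57, 3.14, 3.14, 3.14, 3.14].

### API

Orientations are given as a unit quaternion [w, x, y, z].
In Python, from workcell import * gives the robot as it stands.
- The arm moves only by the tool move_arm, never from a script. Its arguments are lists of equal length, an entry for each row: "delta_pos": the shift along the tool's x, y, z each as a share of 0.04 m, from -1 to 1, a list of three; "rotation": the turn, a rotation vector about the tool's x, y, z each as a share of 5 degrees, from -1 to 1, a list of three; "fingers": the closure, from 0 (fully open) to 1 (shut). In form: {"delta_pos": [[x, y, z], ...], "rotation": [[rx, ry, rz], ...], "fingers": [fingers, ...]}. A call has exactly 5 rows; each row shifts and turns the commanded pose from where the row before left it, along the tool's axes as they then stand; what a row does not reach is not made up. A row lasts 1/12 s, in which the tool goes at most 41.7 mm and 7.16 degrees, less where a joint would pass 70% of its speed; a pose out of reach is approached as far as the arm can. A call with a number of a shift or a turn outside -1 to 1 is refused whole. A call with a gripper value outside its range is refused whole. The fingers move at their own pace and stop on an object; "newtons" is the grip in N (left out, the last holds). Time passes only in rows, so rows that do not move let the fingers close, or fill a call up. It gives the time, the measured TCP pose, the force, the opening and the grip force at its end, in the units of the state.
- get_obs(): the state, without advancing time (a new reading comes with each control period).
- snapshot(name): name is "side" or "top" or "wrist"; returns a dict with "color" (400x640x3 uint8, red, green, blue), "K" (3x3 intrinsics, pixels), "rvec" (rotation vector, rad) and "tvec" (3), from world to camera coordinates, as OpenCV has them. Camera axes: x right, y down, z forward; pixel columns grow to the right and rows downward; lengths in m; the calibration is good to about 2 mm. A picture is of the moment at which its call begins. There is no depth.
- job_done(): hands the job in; it is judged then, once.
Trained networks look in the newest picture that a camera, given by its name, has taken for a name from the list of things; names that differ only in an ending like _2 or _b are one class to them, and where a whole thing is asked for, a point or a joint stands for the part that bears it (a point fixed in the world has none). Each returns a list of dicts, best first, with "conf" (0 to 1); they miss things now and then, are a little off and sometimes report something else, mostly with a low value. They report only what shows in the picture. A call takes as long as a camera call. They do not tell look-alikes from the thing itself.
- look_for(label, camera): "at" ([x, y, z] in m, in world coordinates, good to about 4 mm: the middle of the surface that is visible of it).
- silhouettes(label, camera): "region" (400x640 bool, what is visible of it).
- spot_point(label, camera): "at" ([x, y, z] in m, in world coordinates, good to about 4 mm: a listed point, or the origin of a listed thing).
The state is a dict: "time": time; "joint_pos": joint angles; "qd": joint speeds; "joint_torque": joint torques, N m; "ee_pos": TCP position; "eef_rot": TCP orientation; "contact_force": force on the tool from outside, world axes, zero at the start; "wrist_torque": the same for the moment, N m; "gripper_width": finger opening in m; "grip_force": force on a finger pad.
Only numpy, scipy, OpenCV 4.12 (cv2) and the standard library are available. Lean on these libraries where they do the work, as an engineer would, in place of code of your own. Each camera call takes 0.05 s, during which the arm holds its last target. There are 200 camera calls.

## Working session

There is one attempt and no reset: what is moved stays moved. The work goes in short steps, Python scripts to look and compute and a tool call to move; the robot and the scene stay as the last step left them, time stands still between calls to the robot, and variables do not carry over. Pictures are saved under pics/ and viewed, at most 10 in all, crops included, and the job is handed in when it is done.

Besides the shell and the picture viewer there is one more tool, called after "Request:" as name(argument=value, ...) on one line, values as JSON. move_arm: Moves the arm, as the interface text tells. Shift numbers are shares of 0.04 m and turn numbers shares of 5 degrees, none past 1 either way. Its arguments: {"type":"object","properties":{"delta_pos":{"type":"array","items":{"type":"array","items":{"type":"number"}}},"rotation":{"type":"array","items":{"type":"array","items":{"type":"number"}}},"fingers":{"type":"array","items":{"type":"number"}},"newtons":{"type":"number"}},"required":["delta_pos","rotation","fingers"]}

```bash
mkdir -p pics
cat > h.py <<'E'
from workcell import *
import numpy as np, cv2
def snap(cam,fn=None):
    s=snapshot(cam)
    if fn: cv2.imwrite('pics/'+fn,s['color'][:,:,::-1])
    return s
def proj(s,p):
    return cv2.projectPoints(np.array(p,float).reshape(-1,3),s['rvec'],s['tvec'],s['K'],None)[0].reshape(-1,2)
def back(s,uv,z):
    R=cv2.Rodrigues(s['rvec'])[0]; c=-R.T@s['tvec'].ravel()
    out=[]
    for u,v in np.array(uv,float).reshape(-1,2):
        d=R.T@np.linalg.solve(s['K'],[u,v,1]); out.append(c+d*(z-c[2])/d[2])
    return np.array(out)
E
python3 - <<'E'
from h import *
a=snap('top','t1.png');b=snap('side','s1.png')
for cam,s in (('top',a),('side',b)):
    for n in ('mallet','drawer','panel'):
        print(cam,n,[(np.round(d['at'],3),round(d['conf'],2),proj(s,d['at'])[0].round()) for d in look_for(n,cam)])
    for n in ('mallet','mallet_grip','panel_edge','front_rail','drawer','panel','mat'):
        print(cam,'pt',n,[(np.round(d['at'],3),round(d['conf'],2),proj(s,d['at'])[0].round()) for d in spot_point(n,cam)])
print(get_obs())
E
```

```text
top mallet [(array([0.167, 0.339, 0.05 ]), 0.84, array([195., 294.])), (array([0.557, 0.228, 0.051]), 0.6, array([238., 163.])), (array([ 0.591, -0.033,  0.065]), 0.22, array([326., 153.]))]
top drawer [(array([0.742, 0.099, 0.108]), 0.65, array([282.,  97.])), (array([ 0.544, -0.172,  0.078]), 0.58, array([373., 169.]))]
top panel [(array([ 0.599, -0.04 ,  0.065]), 0.75, array([328., 150.]))]
top pt mallet [(array([ 0.146,  0.358, -0.001]), 0.69, array([193., 299.])), (array([0.579, 0.228, 0.005]), 0.59, array([242., 158.]))]
top pt mallet_grip [(array([0.515, 0.231, 0.028]), 0.98, array([238., 178.])), (array([0.184, 0.308, 0.026]), 0.58, array([208., 287.])), (array([ 0.599, -0.045,  0.058]), 0.56, array([330., 151.]))]
top pt panel_edge [(array([0.599, 0.069, 0.062]), 0.82, array([292., 149.]))]
top pt front_rail [(array([ 0.589, -0.148,  0.076]), 0.62, array([365., 154.]))]
top pt drawer [(array([ 0.616, -0.399,  0.   ]), 0.21, array([443., 152.]))]
top pt panel [(array([ 0.599, -0.044,  0.058]), 0.71, array([330., 151.]))]
top pt mat [(array([ 0.541,  0.266, -0.001]), 0.67, arr
[... 1228 characters left out ...]
y([ 1.10211426e+00,  2.63870508e-01,  1.60400194e+00,  2.40753236e-05,
        1.27368546e+00, -3.68996938e-02]), 'qd': array([ 1.33487288e-05, -2.33669045e-04,  3.67437494e-04,  1.49820271e-03,
       -8.65573021e-04, -6.39540153e-04]), 'joint_torque': array([-1.03717408e-03, -5.15095103e+01, -3.67727101e+01,  1.37246707e-04,
        8.41580513e-04, -4.34259988e-06]), 'ee_pos': array([0.28247509, 0.61305137, 0.24229856]), 'eef_rot': array([-6.79892848e-06,  2.14221455e-01,  9.76785119e-01,  1.97014084e-05]), 'contact_force': array([-0.49211219,  0.31774136, -0.25309544]), 'wrist_torque': array([-0.0013971 , -0.01235803, -0.00641555]), 'grip_force': 0.0, 'gripper_width': 0.08533335477534494}
```

View pics/t1.png

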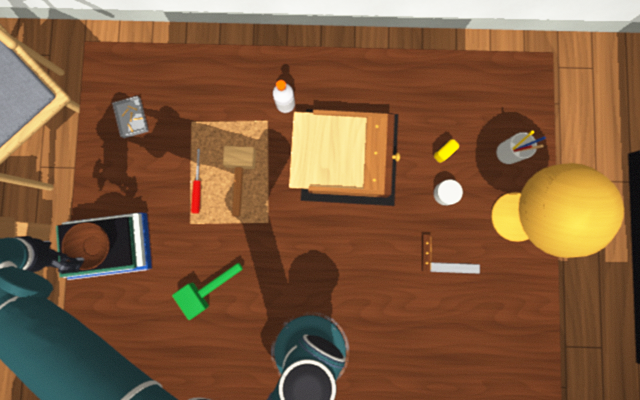

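View pics/s1.png

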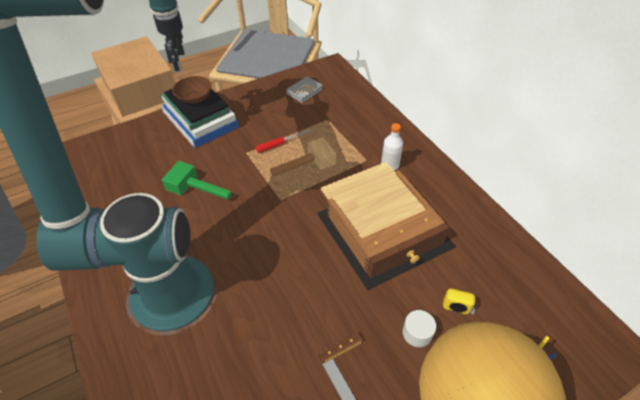

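The top picture shows two things shaped like the mallet: the beech one on the cork mat, with its head at (238,157), and a green one at (190,298). I choose the beech one, which lies with its +x along world +x. The panel's back edge is at (292,150) and the panel slides right, along world -y.

```bash
cat >> h.py <<'E'
from scipy.spatial.transform import Rotation as Ro
def pose():
    o=get_obs(); q=o['eef_rot']; return o,Ro.from_quat([q[1],q[2],q[3],q[0]])
def plan(target,yaw=None,n=None):
    """rows to target TCP pos with tool z down and tool y at world heading yaw (deg)"""
    o,R=pose(); d=np.array(target)-o['ee_pos']
    y=R.as_matrix()[:,1]; cur=np.degrees(np.arctan2(y[1],y[0])); dy=0 if yaw is None else yaw-cur
    tilt=R.as_matrix()[:,2]
    print('pos',o['ee_pos'].round(4),'yaw',cur.round(2),'tilt',tilt[:2].round(4),'d',d.round(4),'dyaw',round(dy,2))
    n=n or int(np.ceil(max(abs(d).max()/.03,abs(dy)/4.5,1)))
    for i in range(n):
        r=Ro.from_euler('z',dy*i/n,degrees=True)*R
        print((r.inv().apply(d/n)/.04).round(3).tolist(),[0,0,round(-dy/n/5,3)])
E
python3 - <<'E'
from h import *
a=snap('top')
c=a['color'][90:235,170:420]; cv2.imwrite('pics/c1.png',cv2.resize(c,None,fx=3.2,fy=3.2,interpolation=2)[:,:,::-1])
plan([0.49,0.24,0.26],92.7)
for n in ('mallet','panel'):
    r=silhouettes(n,'top')
    for q in r[:2]:
        m=q['region'].astype(np.uint8); k=max(cv2.findContours(m,0,2)[0],key=cv2.contourArea); b=cv2.minAreaRect(k)
        bp=cv2.boxPoints(b); print(n,round(q['conf'],2),back(a,bp,.066 if n=='panel' else .04).round(3).tolist())
E
```

```text
pos [0.2825 0.613  0.2422] yaw 65.26 tilt [-0.     -0.0001] d [ 0.2075 -0.373   0.0178] dyaw 27.44
[-0.663, -0.484, -0.034] [0, 0, np.float64(-0.422)]
[-0.644, -0.509, -0.034] [0, 0, np.float64(-0.422)]
[-0.625, -0.532, -0.034] [0, 0, np.float64(-0.422)]
[-0.605, -0.555, -0.034] [0, 0, np.float64(-0.422)]
[-0.584, -0.577, -0.034] [0, 0, np.float64(-0.422)]
[-0.563, -0.598, -0.034] [0, 0, np.float64(-0.422)]
[-0.54, -0.618, -0.034] [0, 0, np.float64(-0.422)]
[-0.517, -0.637, -0.034] [0, 0, np.float64(-0.422)]
[-0.493, -0.656, -0.034] [0, 0, np.float64(-0.422)]
[-0.469, -0.674, -0.034] [0, 0, np.float64(-0.422)]
[-0.444, -0.691, -0.034] [0, 0, np.float64(-0.422)]
[-0.418, -0.707, -0.034] [0, 0, np.float64(-0.422)]
[-0.392, -0.721, -0.034] [0, 0, np.float64(-0.422)]
mallet 0.91 [[0.164, 0.415, 0.04], [0.288, 0.24, 0.04], [0.21, 0.183, 0.04], [0.087, 0.357, 0.04]]
mallet 0.8 [[0.609, 0.279, 0.04], [0.611, 0.185, 0.04], [0.399, 0.177, 0.04], [0.396, 0.269, 0.04]]
panel 0.85 [[0.484, 0.074, 0.066], [0.711, 0.07, 0.066], [0.706, -0.149, 0.066], [0.48, -0.142, 0.066]]
```

View pics/c1.png

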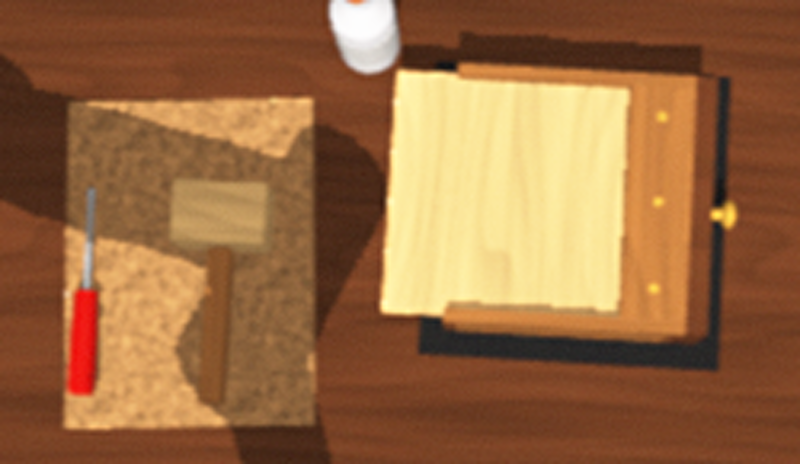

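The crop shows the pale beech mallet on the cork, with its head at (220,213), its handle running down to (213,400), and the screwdriver clear to the left at (85,290). The panel sticks out to the left of the drawer. I go above the mallet for a wrist view.

Request:
move_arm(delta_pos=[[-0.66,-0.48,-0.03],[-0.64,-0.51,-0.03],[-0.62,-0.53,-0.03],[-0.6,-0.55,-0.03],[-0.58,-0.58,-0.03]], rotation=[[0,0,-0.42],[0,0,-0.42],[0,0,-0.42],[0,0,-0.42],[0,0,-0.42]], fingers=[0,0,0,0,0])

```text
time: 1.67
ee_pos: [0.362, 0.4689, 0.2484]
eef_rot: [0.0, 0.123, 0.992, 0.0]
contact_force: [1.1, 0.1, 1.0]
gripper_width: 0.0852
grip_force: 0.0
```

Request:
move_arm(delta_pos=[[-0.56,-0.6,-0.03],[-0.54,-0.62,-0.03],[-0.52,-0.64,-0.03],[-0.49,-0.66,-0.03],[-0.47,-0.67,-0.03]], rotation=[[0,0,-0.42],[0,0,-0.42],[0,0,-0.42],[0,0,-0.42],[0,0,-0.42]], fingers=[0,0,0,0,0])

```text
time: 2.08
ee_pos: [0.4415, 0.3248, 0.2546]
eef_rot: [0.0, 0.032, 0.999, 0.0]
contact_force: [0.4, 0.2, 0.2]
gripper_width: 0.0854
grip_force: 0.0
```

Request:
move_arm(delta_pos=[[-0.44,-0.69,-0.03],[-0.42,-0.71,-0.03],[-0.39,-0.72,-0.03],[0,0,0],[0,0,0]], rotation=[[0,0,-0.42],[0,0,-0.42],[0,0,-0.42],[0,0,0],[0,0,0]], fingers=[0,0,0,0,0])

```text
time: 2.5
ee_pos: [0.4893, 0.2387, 0.2581]
eef_rot: [0.0, -0.02, 1.0, 0.0]
contact_force: [-0.7, 1.1, -0.5]
gripper_width: 0.0852
grip_force: 0.0
```

Run:
```python
from h import *
a=snap('wrist','w1.png'); 
for n in ('mallet','mallet_grip','panel_edge','mat'):
    print(n,[(np.round(d['at'],4),round(d['conf'],2),proj(a,d['at'])[0].round()) for d in spot_point(n,'wrist')])
plan([0.51,0.23,0.2])
print(get_obs()['contact_force'])
```

```text
mallet [(array([0.5769, 0.2311, 0.0046]), 0.7, array([312., 231.]))]
mallet_grip [(array([0.5102, 0.235 , 0.0307]), 0.9, array([316., 187.]))]
panel_edge []
mat [(array([5.376e-01, 2.648e-01, 1.000e-04]), 0.94, array([339., 202.]))]
pos [0.4879 0.2411 0.2578] yaw 92.65 tilt [-0.0004  0.0002] d [ 0.0221 -0.0111 -0.0578] dyaw 0
[-0.269, -0.151, 0.722] [0, 0, 0.0]
[-0.269, -0.151, 0.722] [0, 0, 0.0]
[-0.91006039 -0.14607411  0.24609917]
```

View pics/w1.png

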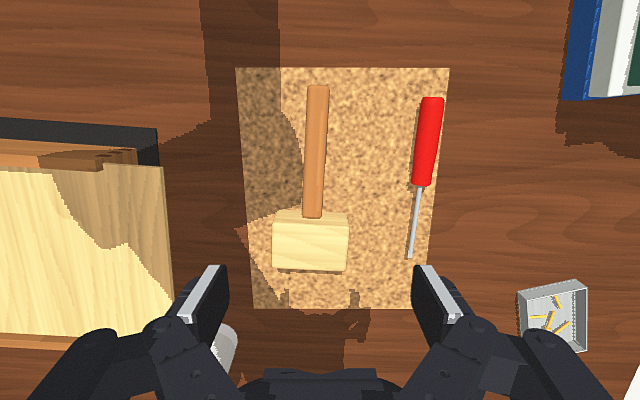

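The wrist view shows the beech handle running from (318,86) to (312,216) and the head centred at about (311,240). The screwdriver is right of it at (425,140), and the panel's back edge runs along (163,166)-(173,300).

Run:
```python
from h import *
a=snapshot('wrist')
p=back(a,[[318.5,86],[312.5,216]],.039); d=p[1]-p[0]; print(p.round(4),np.degrees(np.arctan2(d[1],d[0])))
h=back(a,[[276,211],[347,214],[349,246],[272,249]],.054);print(h.round(4))
e=back(a,[[163,167],[173,300]],.066); d=e[1]-e[0]; print(e.round(4),np.degrees(np.arctan2(d[1],d[0])))
u=(p[1]-p[0])/np.linalg.norm(p[1]-p[0]); g=p[1]-u*.035; print('grip',g)
```

```text
[[0.3981 0.2351 0.039 ]
 [0.5415 0.2343 0.039 ]] -0.3394556689799947
[[0.5316 0.1935 0.054 ]
 [0.5316 0.2729 0.054 ]
 [0.571  0.2781 0.054 ]
 [0.5789 0.1889 0.054 ]]
[[0.484  0.0789 0.066 ]
 [0.6454 0.0728 0.066 ]] -2.1884208334071134
grip [0.50651655 0.23450457 0.039     ]
```

Run:
```python
from h import *
plan([0.508,0.2345,0.15],91,5)
```

```text
pos [0.488  0.2411 0.2578] yaw 92.66 tilt [-0.0003  0.0001] d [ 0.02   -0.0066 -0.1078] dyaw -1.66
[-0.099, -0.038, 0.539] [0, 0, np.float64(0.066)]
[-0.099, -0.037, 0.539] [0, 0, np.float64(0.066)]
[-0.099, -0.036, 0.539] [0, 0, np.float64(0.066)]
[-0.099, -0.036, 0.539] [0, 0, np.float64(0.066)]
[-0.1, -0.035, 0.539] [0, 0, np.float64(0.066)]
```

Request:
move_arm(delta_pos=[[-0.1,-0.04,0.54],[-0.1,-0.04,0.54],[-0.1,-0.04,0.54],[-0.1,-0.03,0.54],[-0.1,-0.03,0.54]], rotation=[[0,0,0.06],[0,0,0.06],[0,0,0.07],[0,0,0.07],[0,0,0.07]], fingers=[0,0,0,0,0])

```text
time: 3.22
ee_pos: [0.5085, 0.2344, 0.149]
eef_rot: [0.0, -0.009, 1.0, 0.0]
contact_force: [0.8, -0.1, 0.4]
gripper_width: 0.0855
grip_force: 0.0
```

Run:
```python
from h import *
a=snap('wrist','w2.png')
for n in ('mallet_grip','mallet'):
    print(n,[(np.round(d['at'],4),round(d['conf'],2),proj(a,d['at'])[0].round()) for d in spot_point(n,'wrist')])
m=silhouettes('mallet','wrist')[0]['region']
# handle: rows narrow enough; centre line of mask per row
pts=[]
for v in range(0,400,4):
    x=np.flatnonzero(m[v])
    if 8<len(x)<60: pts.append([(x[0]+x[-1])/2,v])
pts=np.array(pts); print(pts[[0,-1]])
w=back(a,pts,.036); k=np.polyfit(w[:,0],w[:,1],1); print('deg',np.degrees(np.arctan(k[0])),'y@.51',np.polyval(k,.51),w[[0,-1]].round(4))
```

```text
mallet_grip [(array([0.5117, 0.2338, 0.0276]), 0.78, array([320., 202.]))]
mallet [(array([0.5788, 0.2362, 0.0059]), 0.83, array([321., 261.]))]
[[315.5  52. ]
 [327.  316. ]]
deg 0.2710713144974387 y@.51 0.23225360649219035 [[0.3989 0.2292 0.036 ]
 [0.6191 0.2422 0.036 ]]
```

View pics/w2.png

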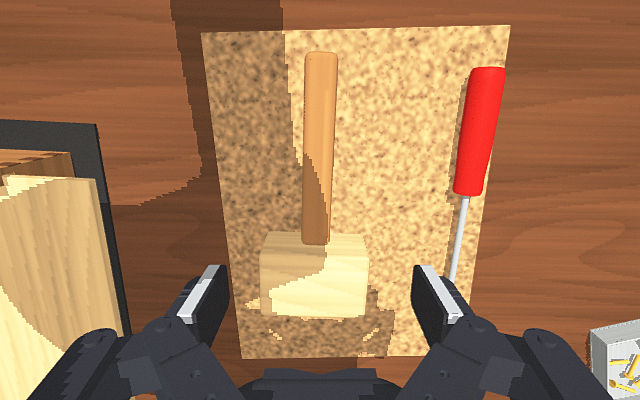

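The wrist view shows the handle between the open jaws' line, from (321,52) to (316,243), with the screwdriver well clear at (480,130). I go down to grip it.

Request:
move_arm(delta_pos=[[-0.02,-0.01,0.7],[-0.02,-0.01,0.7],[-0.02,0,0.7],[-0.02,0,0.6],[0,0,0.42]], rotation=[[0,0,0],[0,0,0],[0,0,0],[0,0,0],[0,0,0]], fingers=[0,0,0,0,0])

```text
time: 3.83
ee_pos: [0.5124, 0.2334, 0.0251]
eef_rot: [0.001, -0.008, 1.0, 0.0]
contact_force: [-0.8, -0.3, 0.5]
gripper_width: 0.0854
grip_force: 0.0
```

Request:
move_arm(delta_pos=[[0,0,0],[0,0,0],[0,0,0],[0,0,0],[0,0,0]], rotation=[[0,0,0],[0,0,0],[0,0,0],[0,0,0],[0,0,0]], fingers=[0.5,0.6,0.7,0.8,0.9], newtons=70)

```text
time: 4.25
ee_pos: [0.5136, 0.2334, 0.0273]
eef_rot: [0.002, -0.008, 1.0, 0.001]
contact_force: [0.8, -2.1, 1.2]
gripper_width: 0.0254
grip_force: 0.6
```

Request:
move_arm(delta_pos=[[0,0,0],[0,0,0],[0,0,0],[0,0,0],[0,0,0]], rotation=[[0,0,0],[0,0,0],[0,0,0],[0,0,0],[0,0,0]], fingers=[1,1,1,1,1])

```text
time: 4.67
ee_pos: [0.5136, 0.2332, 0.0274]
eef_rot: [0.002, -0.008, 1.0, 0.0]
contact_force: [-0.9, -1.1, 6.7]
gripper_width: 0.0226
grip_force: 67.0
```

Request:
move_arm(delta_pos=[[0,0,-0.3],[0,0,-0.5],[0,0,-0.6],[0,0,-0.6],[0,0,-0.5]], rotation=[[0,0,0],[0,0,0],[0,0,0],[0,0,0],[0,0,0]], fingers=[1,1,1,1,1])

```text
time: 5.08
ee_pos: [0.5117, 0.2327, 0.127]
eef_rot: [-0.0, -0.008, 1.0, 0.0]
contact_force: [1.2, 0.3, -3.4]
gripper_width: 0.0228
grip_force: 68.0
```

Run:
```python
from h import *
plan([0.5376,0.1427,0.125],87.6,5)
print(get_obs()['contact_force'],get_obs()['gripper_width'])
a=snap('top','t2.png'); snap('wrist','w3.png')
w=cv2.imread('pics/w3.png'); t=cv2.resize(cv2.imread('pics/t2.png')[100:240,190:350],None,fx=2.5,fy=2.5)
cv2.imwrite('pics/m1.png',np.vstack([np.hstack([cv2.resize(w,(400,250)),np.zeros((250,400,3),np.uint8)]),np.hstack([t,np.zeros((350,400,3),np.uint8)])]))
```

```text
pos [0.5117 0.2327 0.127 ] yaw 90.9 tilt [-0.0001  0.0002] d [ 0.0259 -0.09   -0.002 ] dyaw -3.3
[-0.123, -0.452, 0.01] [0, 0, np.float64(0.132)]
[-0.128, -0.451, 0.01] [0, 0, np.float64(0.132)]
[-0.133, -0.449, 0.01] [0, 0, np.float64(0.132)]
[-0.138, -0.448, 0.01] [0, 0, np.float64(0.132)]
[-0.143, -0.446, 0.01] [0, 0, np.float64(0.132)]
[ 1.20354454  0.30092117 -3.40412327] 0.022807405443423818
```

View pics/m1.png

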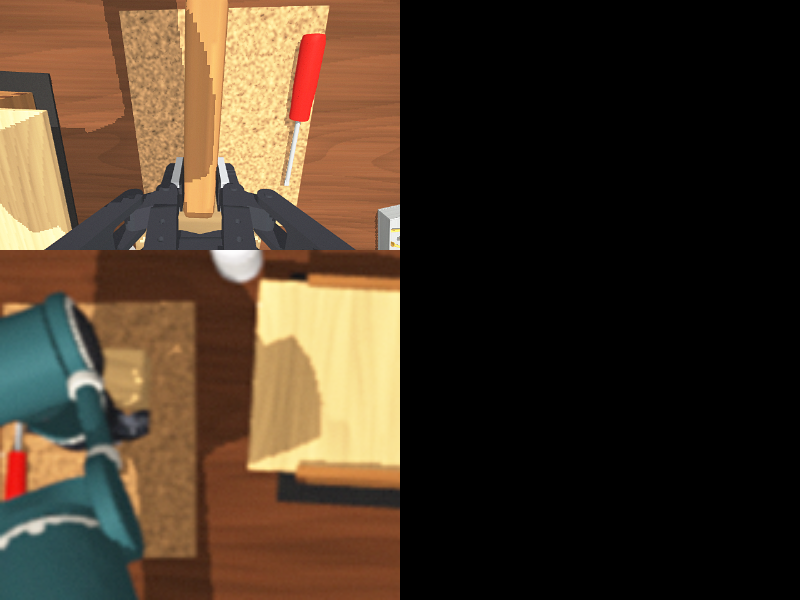

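The wrist view shows the handle gripped at (200,180), and the top crop shows the head clear of the mat. The mallet is held, so I carry it behind the panel.

Request:
move_arm(delta_pos=[[-0.12,-0.45,0.01],[-0.13,-0.45,0.01],[-0.13,-0.45,0.01],[-0.14,-0.45,0.01],[-0.14,-0.45,0.01]], rotation=[[0,0,0.13],[0,0,0.13],[0,0,0.13],[0,0,0.13],[0,0,0.14]], fingers=[1,1,1,1,1])

```text
time: 5.6
ee_pos: [0.5364, 0.1415, 0.1212]
eef_rot: [-0.002, 0.021, 1.0, -0.0]
contact_force: [-0.2, -0.1, -3.2]
gripper_width: 0.0227
grip_force: 69.6
```

Request:
move_arm(delta_pos=[[0,0,0.3],[0,0,0.4],[0,0,0.4],[0,0,0.3],[0,0,0.2]], rotation=[[0,0,0],[0,0,0],[0,0,0],[0,0,0],[0,0,0]], fingers=[1,1,1,1,1])

```text
time: 6.02
ee_pos: [0.5354, 0.1423, 0.0559]
eef_rot: [-0.002, 0.021, 1.0, -0.0]
contact_force: [-0.7, 0.1, -4.3]
gripper_width: 0.0227
grip_force: 69.7
```

Request:
move_arm(delta_pos=[[0,0,0],[0,0,0],[0,0,0],[0,0,0],[0,0,0]], rotation=[[0,0,0],[0,0,0],[0,0,0],[0,0,0],[0,0,0]], fingers=[1,1,1,1,1])

```text
time: 6.43
ee_pos: [0.5387, 0.1429, 0.0602]
eef_rot: [0.001, 0.021, 1.0, 0.0]
contact_force: [-0.8, -0.7, -2.8]
gripper_width: 0.0226
grip_force: 69.7
```

Run:
```python
from h import *
plan([0.5376,0.1327,0.060],87.6,1)
print(get_obs()['contact_force'],get_obs()['wrist_torque'])
a=snap('top'); b=snap('side')
t=cv2.resize(a['color'][85:225,220:420],(800,560),interpolation=2)[:,:,::-1]
cv2.imwrite('pics/m2.png',t)
for c in ('top','side'):
    for n in ('mallet','mallet_grip','panel_edge'): print(c,n,[(np.round(d['at'],4),round(d['conf'],2)) for d in spot_point(n,c)])
```

```text
pos [0.5387 0.1429 0.0602] yaw 87.62 tilt [0.0021 0.0005] d [-0.0011 -0.0102 -0.0002] dyaw -0.02
[0.018, -0.255, 0.005] [0, 0, np.float64(0.004)]
[-0.84431348 -0.73842115 -2.75597502] [-0.02533374  0.12702426 -0.00241166]
top mallet [(array([0.1464, 0.3608, 0.001 ]), 0.58), (array([0.6008, 0.1361, 0.0344]), 0.5)]
top mallet_grip [(array([0.1822, 0.3071, 0.0276]), 0.84), (array([0.5364, 0.1401, 0.0591]), 0.5)]
top panel_edge [(array([0.6005, 0.0715, 0.0626]), 0.92)]
side mallet [(array([0.5999, 0.1433, 0.0391]), 0.92), (array([ 0.1414,  0.3547, -0.001 ]), 0.79), (array([ 0.5362,  0.2625, -0.0016]), 0.41)]
side mallet_grip [(array([0.1818, 0.3052, 0.0274]), 0.94), (array([0.5361, 0.1388, 0.0616]), 0.6)]
side panel_edge [(array([0.6014, 0.0696, 0.0644]), 0.88), (array([ 0.3031, -0.3457, -0.0022]), 0.57), (array([ 4.874e-01, -4.033e-01, -2.000e-04]), 0.26)]
```

View pics/m2.png

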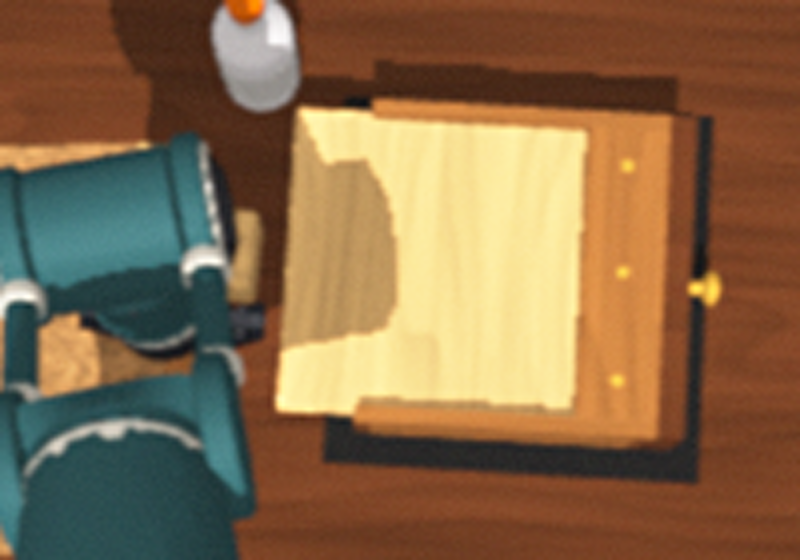

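The crop shows the head at (247,255) squarely behind the panel edge's middle at (287,260), about 23 mm off. I go near, then ease into contact.

Request:
move_arm(delta_pos=[[0,-0.08,0],[0,-0.08,0],[0,-0.08,0],[0,-0.08,0],[0,-0.08,0]], rotation=[[0,0,0],[0,0,0],[0,0,0],[0,0,0],[0,0,0]], fingers=[1,1,1,1,1])

```text
time: 7.25
ee_pos: [0.5371, 0.1261, 0.059]
eef_rot: [-0.0, 0.021, 1.0, -0.0]
contact_force: [0.5, -0.1, -3.1]
gripper_width: 0.0229
grip_force: 69.7
```

Request:
move_arm(delta_pos=[[0,-0.02,0],[0,-0.02,0],[0,-0.02,0],[0,-0.02,0],[0,-0.02,0]], rotation=[[0,0,0],[0,0,0],[0,0,0],[0,0,0],[0,0,0]], fingers=[1,1,1,1,1])

```text
time: 7.67
ee_pos: [0.537, 0.1226, 0.0591]
eef_rot: [0.0, 0.021, 1.0, 0.0]
contact_force: [0.6, 0.3, -3.7]
gripper_width: 0.0227
grip_force: 69.8
```

Request:
move_arm(delta_pos=[[0,-0.02,0],[0,-0.02,0],[0,-0.02,0],[0,-0.02,0],[0,-0.02,0]], rotation=[[0,0,0],[0,0,0],[0,0,0],[0,0,0],[0,0,0]], fingers=[1,1,1,1,1])

```text
time: 8.08
ee_pos: [0.537, 0.1189, 0.0592]
eef_rot: [0.0, 0.021, 1.0, 0.0]
contact_force: [-0.2, 1.2, -3.6]
gripper_width: 0.0229
grip_force: 68.7
```

Request:
move_arm(delta_pos=[[0,-0.02,0],[0,-0.02,0],[0,-0.02,0],[0,-0.02,0],[0,-0.02,0]], rotation=[[0,0,0],[0,0,0],[0,0,0],[0,0,0],[0,0,0]], fingers=[1,1,1,1,1])

```text
time: 8.5
ee_pos: [0.5367, 0.1145, 0.0591]
eef_rot: [0.0, 0.021, 1.0, 0.0]
contact_force: [0.4, 2.3, -3.2]
gripper_width: 0.0226
grip_force: 68.6
```

Request:
move_arm(delta_pos=[[0,-0.02,0],[0,-0.02,0],[0,-0.02,0],[0,-0.02,0],[0,-0.02,0]], rotation=[[0,0,0],[0,0,0],[0,0,0],[0,0,0],[0,0,0]], fingers=[1,1,1,1,1])

```text
time: 8.92
ee_pos: [0.5366, 0.1105, 0.0591]
eef_rot: [0.0, 0.021, 1.0, 0.0]
contact_force: [1.7, 2.9, -4.2]
gripper_width: 0.0228
grip_force: 68.3
```

Request:
move_arm(delta_pos=[[0,-0.02,0],[0,-0.02,0],[0,-0.02,0],[0,-0.02,0],[0,-0.02,0]], rotation=[[0,0,0],[0,0,0],[0,0,0],[0,0,0],[0,0,0]], fingers=[1,1,1,1,1])

```text
time: 9.33
ee_pos: [0.5363, 0.1065, 0.0591]
eef_rot: [0.0, 0.021, 1.0, 0.0]
contact_force: [0.4, 3.9, -3.3]
gripper_width: 0.0226
grip_force: 68.3
```

Run:
```python
from h import *
snapshot('top'); snapshot('side')
o=get_obs(); print(o['time'],o['ee_pos'],o['contact_force'],o['wrist_torque'])
for c in ('top','side'):
    for n in ('panel_edge','front_rail','panel'): print(c,n,[(np.round(d['at'],4),round(d['conf'],2)) for d in spot_point(n,c)][:2])
```

```text
9.4333 [0.53629654 0.1064068  0.05906571] [ 1.17613004  1.87408602 -3.71741865] [0.34302914 0.04990379 0.23501748]
top panel_edge [(array([0.596 , 0.0569, 0.0632]), 0.94)]
top front_rail [(array([ 0.5874, -0.1483,  0.0772]), 0.69)]
top panel [(array([ 0.5978, -0.0558,  0.0569]), 0.9)]
side panel_edge [(array([0.598 , 0.0546, 0.0613]), 0.58)]
side front_rail [(array([ 0.5901, -0.147 ,  0.0768]), 0.57)]
side panel []
```

Request:
move_arm(delta_pos=[[0,-0.02,0],[0,-0.02,0],[0,-0.02,0],[0,-0.02,0],[0,-0.02,0]], rotation=[[0,0,0],[0,0,0],[0,0,0],[0,0,0],[0,0,0]], fingers=[1,1,1,1,1])

```text
time: 10.15
ee_pos: [0.5361, 0.1026, 0.0591]
eef_rot: [0.0, 0.021, 1.0, 0.0]
contact_force: [1.0, 3.9, -3.3]
gripper_width: 0.0226
grip_force: 68.3
```

```bash
cat > o.py <<'E'
from workcell import *
o=get_obs(); print(o['ee_pos'].round(4),o['contact_force'].round(2),o['wrist_torque'].round(3),o['joint_torque'].round(2))
E
python3 o.py
```

```text
[0.5361 0.1026 0.0591] [ 1.    3.88 -3.29] [0.423 0.008 0.253] [ -1.53 -43.47 -30.84  -0.51   0.23   0.3 ]
```

Request:
move_arm(delta_pos=[[0,-0.01,0],[0,-0.01,0],[0,-0.01,0],[0,-0.01,0],[0,-0.01,0]], rotation=[[0,0,0],[0,0,0],[0,0,0],[0,0,0],[0,0,0]], fingers=[1,1,1,1,1])

```text
time: 10.57
ee_pos: [0.5361, 0.1006, 0.0591]
eef_rot: [0.0, 0.021, 1.0, 0.0]
contact_force: [-0.1, 2.6, -3.2]
gripper_width: 0.0223
grip_force: 68.3
```

```bash
python3 o.py
```

```text
[0.5361 0.1006 0.0591] [-0.13  2.6  -3.25] [0.419 0.057 0.273] [ -1.6  -43.43 -30.83  -0.52   0.22   0.29]
```

Joint torque 1 is the quiet gauge: about -1.6 N m while sliding, which is about 2.7 N. I go on in small nudges.

Request:
move_arm(delta_pos=[[0,-0.01,0],[0,-0.01,0],[0,-0.01,0],[0,-0.01,0],[0,-0.01,0]], rotation=[[0,0,0],[0,0,0],[0,0,0],[0,0,0],[0,0,0]], fingers=[1,1,1,1,1])

```text
time: 10.98
ee_pos: [0.536, 0.0986, 0.0591]
eef_rot: [-0.0, 0.021, 1.0, -0.0]
contact_force: [0.7, 2.3, -4.4]
gripper_width: 0.0227
grip_force: 68.3
```

```bash
python3 o.py
```

```text
[0.536  0.0986 0.0591] [ 0.74  2.27 -4.45] [0.452 0.01  0.317] [ -1.59 -43.38 -30.82  -0.52   0.23   0.29]
```

Request:
move_arm(delta_pos=[[0,-0.01,0],[0,-0.01,0],[0,-0.01,0],[0,0,0],[0,0,0]], rotation=[[0,0,0],[0,0,0],[0,0,0],[0,0,0],[0,0,0]], fingers=[1,1,1,1,1])

```text
time: 11.4
ee_pos: [0.5359, 0.0973, 0.0591]
eef_rot: [0.0, 0.021, 1.0, -0.0]
contact_force: [0.7, 2.9, -3.6]
gripper_width: 0.0229
grip_force: 68.4
```

```bash
python3 o.py
```

```text
[0.5359 0.0973 0.0591] [ 0.69  2.89 -3.57] [0.39  0.057 0.294] [ -1.36 -43.36 -30.84  -0.42   0.21   0.24]
```

Request:
move_arm(delta_pos=[[0,-0.01,0],[0,-0.01,0],[0,-0.01,0],[0,-0.01,0],[0,0,0]], rotation=[[0,0,0],[0,0,0],[0,0,0],[0,0,0],[0,0,0]], fingers=[1,1,1,1,1])

```text
time: 11.82
ee_pos: [0.5358, 0.0957, 0.0591]
eef_rot: [-0.0, 0.021, 1.0, -0.0]
contact_force: [0.4, 2.4, -3.2]
gripper_width: 0.0224
grip_force: 68.3
```

```bash
python3 o.py
```

```text
[0.5358 0.0957 0.0591] [ 0.41  2.35 -3.18] [0.392 0.035 0.285] [ -1.52 -43.32 -30.82  -0.48   0.22   0.26]
```

Request:
move_arm(delta_pos=[[0,-0.01,0],[0,-0.01,0],[0,-0.01,0],[0,-0.01,0],[0,0,0]], rotation=[[0,0,0],[0,0,0],[0,0,0],[0,0,0],[0,0,0]], fingers=[1,1,1,1,1])

```text
time: 12.23
ee_pos: [0.5358, 0.0941, 0.0591]
eef_rot: [-0.0, 0.021, 1.0, -0.0]
contact_force: [2.1, 2.9, -3.1]
gripper_width: 0.0226
grip_force: 68.3
```

```bash
python3 o.py
```

```text
[0.5358 0.0941 0.0591] [ 2.06  2.89 -3.07] [0.404 0.01  0.231] [ -1.5  -43.29 -30.82  -0.47   0.22   0.25]
```

Request:
move_arm(delta_pos=[[0,-0.01,0],[0,-0.01,0],[0,-0.01,0],[0,-0.01,0],[0,0,0]], rotation=[[0,0,0],[0,0,0],[0,0,0],[0,0,0],[0,0,0]], fingers=[1,1,1,1,1])

```text
time: 12.65
ee_pos: [0.5357, 0.0925, 0.0591]
eef_rot: [-0.0, 0.021, 1.0, -0.0]
contact_force: [0.8, 3.2, -4.1]
gripper_width: 0.0229
grip_force: 68.3
```

```bash
python3 o.py
```

```text
[0.5357 0.0925 0.0591] [ 0.76  3.2  -4.14] [0.421 0.013 0.242] [ -1.5  -43.25 -30.82  -0.47   0.21   0.25]
```

Request:
move_arm(delta_pos=[[0,-0.01,0],[0,-0.01,0],[0,-0.01,0],[0,-0.01,0],[0,0,0]], rotation=[[0,0,0],[0,0,0],[0,0,0],[0,0,0],[0,0,0]], fingers=[1,1,1,1,1])

```text
time: 13.07
ee_pos: [0.5356, 0.0909, 0.0591]
eef_rot: [0.0, 0.021, 1.0, -0.0]
contact_force: [0.6, 2.4, -3.4]
gripper_width: 0.0231
grip_force: 68.3
```

```bash
python3 o.py
```

```text
[0.5356 0.0909 0.0591] [ 0.58  2.36 -3.43] [0.385 0.036 0.302] [ -1.5  -43.22 -30.82  -0.47   0.21   0.25]
```

Request:
move_arm(delta_pos=[[0,-0.01,0],[0,-0.01,0],[0,-0.01,0],[0,-0.01,0],[0,0,0]], rotation=[[0,0,0],[0,0,0],[0,0,0],[0,0,0],[0,0,0]], fingers=[1,1,1,1,1])

```text
time: 13.48
ee_pos: [0.5356, 0.0893, 0.059]
eef_rot: [-0.0, 0.021, 1.0, -0.0]
contact_force: [1.6, 2.9, -2.8]
gripper_width: 0.0229
grip_force: 68.3
```

```bash
python3 o.py
```

```text
[0.5356 0.0893 0.059 ] [ 1.63  2.94 -2.83] [0.462 0.057 0.313] [ -1.5  -43.18 -30.83  -0.47   0.21   0.25]
```

Request:
move_arm(delta_pos=[[0,-0.01,0],[0,-0.01,0],[0,-0.01,0],[0,-0.01,0],[0,0,0]], rotation=[[0,0,0],[0,0,0],[0,0,0],[0,0,0],[0,0,0]], fingers=[1,1,1,1,1])

```text
time: 13.9
ee_pos: [0.5355, 0.0877, 0.0591]
eef_rot: [0.0, 0.021, 1.0, -0.0]
contact_force: [0.1, 2.4, -2.9]
gripper_width: 0.023
grip_force: 68.3
```

```bash
python3 o.py
```

```text
[0.5355 0.0877 0.0591] [ 0.13  2.44 -2.87] [0.403 0.097 0.267] [ -1.5  -43.15 -30.83  -0.47   0.21   0.25]
```

Request:
move_arm(delta_pos=[[0,-0.01,0],[0,-0.01,0],[0,-0.01,0],[0,-0.01,0],[0,0,0]], rotation=[[0,0,0],[0,0,0],[0,0,0],[0,0,0],[0,0,0]], fingers=[1,1,1,1,1])

```text
time: 14.32
ee_pos: [0.5354, 0.0861, 0.0591]
eef_rot: [-0.0, 0.021, 1.0, -0.0]
contact_force: [0.3, 1.7, -3.2]
gripper_width: 0.023
grip_force: 68.3
```

```bash
python3 o.py
```

```text
[0.5354 0.0861 0.0591] [ 0.32  1.72 -3.17] [0.368 0.032 0.31 ] [ -1.51 -43.12 -30.82  -0.47   0.21   0.26]
```

Request:
move_arm(delta_pos=[[0,-0.01,0],[0,-0.01,0],[0,-0.01,0],[0,-0.01,0],[0,0,0]], rotation=[[0,0,0],[0,0,0],[0,0,0],[0,0,0],[0,0,0]], fingers=[1,1,1,1,1])

```text
time: 14.73
ee_pos: [0.5354, 0.0845, 0.0591]
eef_rot: [-0.0, 0.021, 1.0, -0.0]
contact_force: [1.1, 2.4, -4.2]
gripper_width: 0.0227
grip_force: 68.3
```

```bash
python3 o.py
```

```text
[0.5354 0.0845 0.0591] [ 1.14  2.4  -4.18] [0.351 0.085 0.297] [ -1.51 -43.08 -30.83  -0.47   0.2    0.25]
```

Request:
move_arm(delta_pos=[[0,-0.01,0],[0,-0.01,0],[0,-0.01,0],[0,-0.01,0],[0,0,0]], rotation=[[0,0,0],[0,0,0],[0,0,0],[0,0,0],[0,0,0]], fingers=[1,1,1,1,1])

```text
time: 15.15
ee_pos: [0.5353, 0.0829, 0.0591]
eef_rot: [0.0, 0.021, 1.0, -0.0]
contact_force: [1.7, 2.6, -2.8]
gripper_width: 0.0225
grip_force: 68.3
```

```bash
python3 o.py
```

```text
[0.5353 0.0829 0.0591] [ 1.69  2.65 -2.79] [ 0.408 -0.009  0.262] [ -1.51 -43.05 -30.83  -0.47   0.2    0.25]
```

Request:
move_arm(delta_pos=[[0,-0.01,0],[0,-0.01,0],[0,-0.01,0],[0,-0.01,0],[0,0,0]], rotation=[[0,0,0],[0,0,0],[0,0,0],[0,0,0],[0,0,0]], fingers=[1,1,1,1,1])

```text
time: 15.57
ee_pos: [0.5353, 0.0813, 0.0591]
eef_rot: [0.0, 0.021, 1.0, -0.0]
contact_force: [0.5, 3.4, -3.9]
gripper_width: 0.0228
grip_force: 68.3
```

```bash
python3 o.py
```

```text
[0.5353 0.0813 0.0591] [ 0.52  3.37 -3.9 ] [0.398 0.075 0.231] [ -1.51 -43.02 -30.83  -0.47   0.2    0.25]
```

Request:
move_arm(delta_pos=[[0,-0.01,0],[0,-0.01,0],[0,-0.01,0],[0,-0.01,0],[0,0,0]], rotation=[[0,0,0],[0,0,0],[0,0,0],[0,0,0],[0,0,0]], fingers=[1,1,1,1,1])

```text
time: 15.98
ee_pos: [0.5352, 0.0797, 0.0591]
eef_rot: [-0.0, 0.021, 1.0, -0.0]
contact_force: [1.1, 3.0, -4.2]
gripper_width: 0.0224
grip_force: 68.3
```

```bash
python3 o.py
```

```text
[0.5352 0.0797 0.0591] [ 1.09  2.96 -4.16] [0.337 0.019 0.304] [ -1.51 -42.99 -30.84  -0.47   0.19   0.25]
```

Request:
move_arm(delta_pos=[[0,-0.01,0],[0,-0.01,0],[0,-0.01,0],[0,-0.01,0],[0,0,0]], rotation=[[0,0,0],[0,0,0],[0,0,0],[0,0,0],[0,0,0]], fingers=[1,1,1,1,1])

```text
time: 16.4
ee_pos: [0.5351, 0.0781, 0.0591]
eef_rot: [-0.0, 0.021, 1.0, -0.0]
contact_force: [1.4, 1.9, -4.9]
gripper_width: 0.0227
grip_force: 68.3
```

```bash
python3 o.py
```

```text
[0.5351 0.0781 0.0591] [ 1.42  1.92 -4.91] [0.377 0.102 0.319] [ -1.51 -42.96 -30.84  -0.47   0.19   0.25]
```

Request:
move_arm(delta_pos=[[0,-0.01,0],[0,-0.01,0],[0,-0.01,0],[0,0,0],[0,0,0]], rotation=[[0,0,0],[0,0,0],[0,0,0],[0,0,0],[0,0,0]], fingers=[1,1,1,1,1])

```text
time: 16.82
ee_pos: [0.5351, 0.0769, 0.0591]
eef_rot: [-0.0, 0.021, 1.0, -0.0]
contact_force: [1.2, 2.5, -3.7]
gripper_width: 0.0228
grip_force: 68.3
```

```bash
python3 o.py
python3 - <<'E'
from h import *
snapshot('top'); snapshot('side')
for c in ('top','side'):
    for n in ('panel_edge','front_rail','panel','mallet'): print(c,n,[(np.round(d['at'],4),round(d['conf'],2)) for d in spot_point(n,c)][:2])
E
```

```text
[0.5351 0.0769 0.0591] [ 1.2   2.48 -3.7 ] [0.443 0.014 0.261] [ -1.43 -42.94 -30.84  -0.45   0.19   0.25]
top panel_edge [(array([0.5958, 0.0257, 0.0628]), 0.89), (array([ 0.7577,  0.0997, -0.0034]), 0.71)]
top front_rail [(array([0.5961, 0.0284, 0.0623]), 0.63), (array([ 0.5899, -0.1445,  0.0769]), 0.6)]
top panel [(array([ 0.5985, -0.0871,  0.0591]), 0.64), (array([ 0.4842, -0.4014,  0.0015]), 0.59)]
top mallet [(array([ 0.144 ,  0.3577, -0.0009]), 0.56)]
side panel_edge [(array([0.5978, 0.0237, 0.0623]), 0.95), (array([0.5984, 0.0759, 0.0324]), 0.18)]
side front_rail [(array([ 0.5919, -0.1465,  0.0765]), 0.89)]
side panel [(array([ 0.593 , -0.0813,  0.0596]), 0.74), (array([0.5984, 0.0763, 0.0347]), 0.56)]
side mallet [(array([0.5981, 0.0764, 0.035 ]), 0.86), (array([ 0.1454,  0.3549, -0.0044]), 0.74)]
```

Request:
move_arm(delta_pos=[[0,-0.01,0],[0,-0.01,0],[0,-0.01,0],[0,0,0],[0,0,0]], rotation=[[0,0,0],[0,0,0],[0,0,0],[0,0,0],[0,0,0]], fingers=[1,1,1,1,1])

```text
time: 17.73
ee_pos: [0.535, 0.0758, 0.0591]
eef_rot: [0.0, 0.021, 1.0, 0.0]
contact_force: [-0.3, 2.7, -2.4]
gripper_width: 0.0227
grip_force: 68.3
```

```bash
python3 o.py
```

```text
[0.535  0.0758 0.0591] [-0.27  2.68 -2.42] [0.374 0.071 0.249] [ -1.54 -42.91 -30.85  -0.48   0.18   0.26]
```

Request:
move_arm(delta_pos=[[0,-0.01,0],[0,-0.01,0],[0,-0.01,0],[0,0,0],[0,0,0]], rotation=[[0,0,0],[0,0,0],[0,0,0],[0,0,0],[0,0,0]], fingers=[1,1,1,1,1])

```text
time: 18.15
ee_pos: [0.5349, 0.0747, 0.0591]
eef_rot: [-0.0, 0.021, 1.0, 0.0]
contact_force: [0.5, 3.3, -3.8]
gripper_width: 0.0225
grip_force: 68.0
```

```bash
python3 o.py
```

```text
[0.5349 0.0747 0.0591] [ 0.51  3.29 -3.75] [0.58  0.09  0.378] [ -2.12 -42.89 -30.93  -0.67   0.13   0.33]
```

Request:
move_arm(delta_pos=[[0,-0.01,0],[0,0,0],[0,0,0],[0,0,0],[0,0,0]], rotation=[[0,0,0],[0,0,0],[0,0,0],[0,0,0],[0,0,0]], fingers=[1,1,1,1,1])

```text
time: 18.57
ee_pos: [0.5348, 0.0744, 0.059]
eef_rot: [-0.0, 0.021, 1.0, 0.0]
contact_force: [0.4, 5.8, -4.2]
gripper_width: 0.0224
grip_force: 67.5
```

```bash
python3 o.py
```

```text
[0.5348 0.0744 0.059 ] [ 0.36  5.85 -4.2 ] [0.801 0.11  0.448] [-3.210e+00 -4.289e+01 -3.111e+01 -1.050e+00  3.000e-02  4.600e-01]
```

Force rose from about 2.6 N to 5.4 N while the panel stopped, so it's against the strip. I back off and return the mallet.

Request:
move_arm(delta_pos=[[0,0.02,0],[0,0.1,0],[0,0.2,0],[0,0.3,0],[0,0.3,0]], rotation=[[0,0,0],[0,0,0],[0,0,0],[0,0,0],[0,0,0]], fingers=[1,1,1,1,1])

```text
time: 18.98
ee_pos: [0.5364, 0.1116, 0.059]
eef_rot: [-0.0, 0.021, 1.0, -0.0]
contact_force: [-0.6, 0.0, -4.2]
gripper_width: 0.0225
grip_force: 69.8
```

Request:
move_arm(delta_pos=[[0,0.2,-0.2],[0,0.2,-0.4],[0,0.2,-0.4],[0,0.2,-0.4],[0,0,-0.2]], rotation=[[0,0,0],[0,0,0],[0,0,0],[0,0,0],[0,0,0]], fingers=[1,1,1,1,1])

```text
time: 19.4
ee_pos: [0.5394, 0.1453, 0.126]
eef_rot: [0.002, 0.02, 1.0, 0.001]
contact_force: [0.6, 0.7, -3.2]
gripper_width: 0.0227
grip_force: 69.7
```

Run:
```python
from h import *
plan([0.5136,0.2332,0.09],90.9,5)
```

```text
pos [0.5394 0.1453 0.126 ] yaw 87.71 tilt [0.0039 0.0014] d [-0.0258  0.0879 -0.036 ] dyaw 3.19
[0.147, 0.434, 0.18] [0, 0, np.float64(-0.127)]
[0.142, 0.435, 0.18] [0, 0, np.float64(-0.127)]
[0.137, 0.437, 0.18] [0, 0, np.float64(-0.127)]
[0.132, 0.438, 0.18] [0, 0, np.float64(-0.127)]
[0.127, 0.44, 0.18] [0, 0, np.float64(-0.127)]
```

Request:
move_arm(delta_pos=[[0.15,0.43,0.18],[0.14,0.43,0.18],[0.14,0.43,0.18],[0.13,0.44,0.18],[0.13,0.44,0.18]], rotation=[[0,0,-0.13],[0,0,-0.13],[0,0,-0.13],[0,0,-0.12],[0,0,-0.12]], fingers=[1,1,1,1,1])

```text
time: 19.82
ee_pos: [0.5114, 0.2311, 0.087]
eef_rot: [0.0, -0.007, 1.0, -0.0]
contact_force: [1.0, 0.1, -2.8]
gripper_width: 0.0225
grip_force: 69.8
```

Request:
move_arm(delta_pos=[[0,0,0],[0,0,0],[0,0,0],[0,0,0.3],[0,0,0.3]], rotation=[[0,0,0],[0,0,0],[0,0,0],[0,0,0],[0,0,0]], fingers=[1,1,1,1,1])

```text
time: 20.23
ee_pos: [0.5135, 0.2301, 0.0637]
eef_rot: [0.002, -0.006, 1.0, 0.001]
contact_force: [0.4, 1.0, -4.2]
gripper_width: 0.0229
grip_force: 69.9
```

```bash
python3 - <<'E'
from h import *
plan([0.5136,0.2332,0.030],90.9,5)
E
python3 o.py
```

```text
pos [0.5135 0.2301 0.0637] yaw 90.7 tilt [0.0033 0.0011] d [ 0.0001  0.0031 -0.0337] dyaw 0.2
[0.0, 0.015, 0.169] [0, 0, np.float64(-0.008)]
[-0.0, 0.015, 0.169] [0, 0, np.float64(-0.008)]
[-0.0, 0.015, 0.169] [0, 0, np.float64(-0.008)]
[-0.0, 0.015, 0.169] [0, 0, np.float64(-0.008)]
[-0.0, 0.015, 0.169] [0, 0, np.float64(-0.008)]
[0.5135 0.2301 0.0637] [ 0.37  0.98 -4.18] [-0.015  0.09   0.019] [ 2.300e-01 -4.687e+01 -3.259e+01 -4.000e-02  1.600e-01 -0.000e+00]
```

Request:
move_arm(delta_pos=[[0,0.02,0.2],[0,0.02,0.2],[0,0.02,0.2],[0,0.02,0.12],[0,0,0.05]], rotation=[[0,0,0],[0,0,0],[0,0,0],[0,0,0],[0,0,0]], fingers=[1,1,1,1,1])

```text
time: 20.65
ee_pos: [0.511, 0.2332, 0.0308]
eef_rot: [-0.001, -0.007, 1.0, -0.0]
contact_force: [-0.1, -0.4, -3.0]
gripper_width: 0.023
grip_force: 69.8
```

Request:
move_arm(delta_pos=[[0,0,0],[0,0,0],[0,0,0],[0,0,0],[0,0,0]], rotation=[[0,0,0],[0,0,0],[0,0,0],[0,0,0],[0,0,0]], fingers=[1,1,1,1,1])

```text
time: 21.07
ee_pos: [0.5123, 0.2337, 0.0329]
eef_rot: [0.001, -0.007, 1.0, 0.0]
contact_force: [-0.2, -1.3, -3.0]
gripper_width: 0.0228
grip_force: 69.8
```

```bash
python3 o.py
```

```text
[0.5123 0.2337 0.0329] [-0.23 -1.29 -2.97] [0.014 0.171 0.025] [  0.   -46.1  -30.44  -0.05  -0.16  -0.  ]
```

Still hanging about 5 mm up, so I lower gently.

Request:
move_arm(delta_pos=[[0,0,0.03],[0,0,0.03],[0,0,0.03],[0,0,0.01],[0,0,0]], rotation=[[0,0,0],[0,0,0],[0,0,0],[0,0,0],[0,0,0]], fingers=[1,1,1,1,1])

```text
time: 21.48
ee_pos: [0.5117, 0.2334, 0.0281]
eef_rot: [-0.0, -0.007, 1.0, -0.0]
contact_force: [-1.7, 0.0, -2.9]
gripper_width: 0.0226
grip_force: 70.0
```

```bash
python3 o.py
```

```text
[0.5117 0.2334 0.0281] [-1.71  0.02 -2.86] [ 0.003  0.176 -0.034] [-1.000e-02 -4.588e+01 -3.010e+01 -5.000e-02 -2.500e-01 -0.000e+00]
```

Request:
move_arm(delta_pos=[[0,0,0.02],[0,0,0.02],[0,0,0.02],[0,0,0],[0,0,0]], rotation=[[0,0,0],[0,0,0],[0,0,0],[0,0,0],[0,0,0]], fingers=[1,1,1,1,1])

```text
time: 21.9
ee_pos: [0.5117, 0.2335, 0.0275]
eef_rot: [-0.0, -0.007, 1.0, -0.0]
contact_force: [-6.1, -2.2, 10.3]
gripper_width: 0.0227
grip_force: 71.8
```

```bash
python3 o.py
```

```text
[0.5117 0.2335 0.0275] [-6.14 -2.19 10.34] [-0.432  0.901  0.02 ] [-4.200e-01 -3.988e+01 -2.909e+01 -3.000e-02 -2.180e+00 -2.000e-02]
```

Request:
move_arm(delta_pos=[[0,0,-0.02],[0,0,-0.01],[0,0,0],[0,0,0],[0,0,0]], rotation=[[0,0,0],[0,0,0],[0,0,0],[0,0,0],[0,0,0]], fingers=[1,1,0.6,0.5,0.4])

```text
time: 22.32
ee_pos: [0.5126, 0.2338, 0.0273]
eef_rot: [0.001, -0.007, 1.0, 0.0]
contact_force: [0.6, 0.1, 0.4]
gripper_width: 0.0509
grip_force: 0.0
```

Request:
move_arm(delta_pos=[[0,0,0],[0,0,0],[0,0,0],[0,0,0],[0,0,-0.2]], rotation=[[0,0,0],[0,0,0],[0,0,0],[0,0,0],[0,0,0]], fingers=[0.2,0.1,0,0,0])

```text
time: 22.73
ee_pos: [0.5105, 0.2329, 0.0337]
eef_rot: [-0.002, -0.007, 1.0, -0.001]
contact_force: [-0.5, 0.4, -0.1]
gripper_width: 0.0854
grip_force: 0.0
```

Request:
move_arm(delta_pos=[[0,0,-0.4],[0,0,-0.7],[0,0,-0.9],[0,0,-0.9],[0,0,-0.9]], rotation=[[0,0,0],[0,0,0],[0,0,0],[0,0,0],[0,0,0]], fingers=[0,0,0,0,0])

```text
time: 23.15
ee_pos: [0.5114, 0.2333, 0.189]
eef_rot: [-0.0, -0.007, 1.0, -0.0]
contact_force: [1.2, 0.6, 1.1]
gripper_width: 0.0853
grip_force: 0.0
```

```bash
python3 o.py
python3 - <<'E'
from h import *
s=snap('side'); w=snap('wrist')
cv2.imwrite('pics/f.png',np.vstack([cv2.resize(s['color'][110:290,220:540],(533,300)),cv2.resize(w['color'],(533,300))])[:,:,::-1])
for c in ('side','wrist'):
    for n in ('panel_edge','mallet','screwdriver','mat'): print(c,n,[(np.round(d['at'],4),round(d['conf'],2)) for d in spot_point(n,c)][:2])
E
```

```text
[0.5114 0.2333 0.189 ] [1.17 0.61 1.14] [ 0.044 -0.006  0.007] [  0.07 -38.51 -32.88  -0.    -0.59  -0.  ]
side panel_edge [(array([0.5983, 0.0266, 0.0615]), 0.66), (array([ 0.5922, -0.0841,  0.0595]), 0.39)]
side mallet [(array([0.574 , 0.2359, 0.0034]), 0.93), (array([ 0.146 ,  0.3562, -0.0028]), 0.83)]
side screwdriver [(array([0.5017, 0.3615, 0.0069]), 0.77), (array([ 0.3045, -0.3467,  0.0024]), 0.49)]
side mat [(array([ 0.535 ,  0.2603, -0.0008]), 0.81), (array([ 0.3021, -0.3493,  0.0016]), 0.68)]
wrist panel_edge [(array([0.5951, 0.029 , 0.0602]), 0.86), (array([0.5026, 0.3615, 0.0074]), 0.7)]
wrist mallet [(array([0.5779, 0.2343, 0.0027]), 0.94)]
wrist screwdriver [(array([0.5027, 0.3602, 0.0059]), 0.59)]
wrist mat [(array([0.5381, 0.2643, 0.002 ]), 0.55), (array([0.508 , 0.2347, 0.0283]), 0.54)]
```

View pics/f.png

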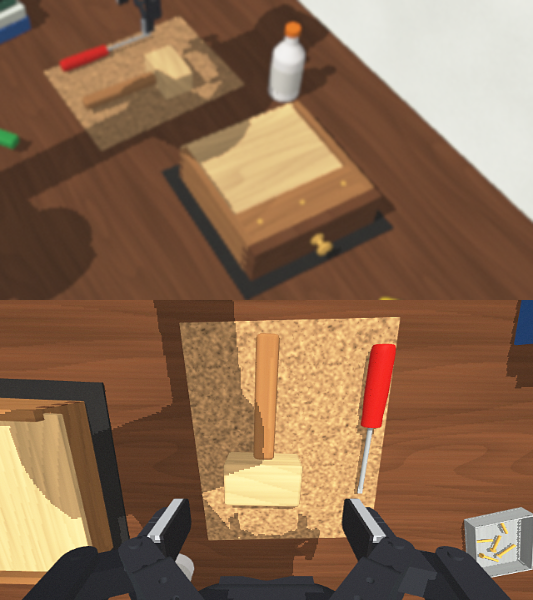

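The mallet lies flat on the cork at (262,420), the panel is home with its back edge standing slightly proud, and the screwdriver and glue bottle haven't moved. I hand it in.

```bash
python3 -c "
from workcell import *
print(job_done())"
```

```text
the job is handed in; nothing more can be done
None
```

I nudged the panel home until I felt it meet the packing strip (about 3 N on the strip, well under its 9 N limit), then laid the mallet back on the cork mat, left the other things alone, and handed the job in at about 23 s.

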